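# Lengthen a bath-stool leg by one hole

## Task

A taller customer is taking a bath stool: lengthen the leg with the green foot by one hole. Squeeze its two red spring buttons in flush and pull the outer tube out, towards its foot, until both buttons have sprung out through the next pair of holes. Leave the leg with the white foot at the length it has.

Things in the scene. Friction and masses are not known exactly. Their poses are not given: they have to be found in the camera images.
- green_leg (a joint): Outer tube of the green-footed leg, m: 0 = the hole it starts in, + out towards the foot (longer), next hole at 0.030. Square aluminium tube 32 x 32 mm, level, centre line 60 mm up; foot 50 mm wide starts 130 mm beyond the buttons. Side holes 14 mm wide every 30 mm (black lines on top), wall 2 mm. With the buttons flush 6 to 12 N starts it, then less; it locks itself when they spring out.
- green_button_l_tip (a point): Outer tip of the red 12 mm round-nosed button on the tube's left (looking from grey clamp to foot), 60 mm up, facing level outwards. Axes: x along the tube to the foot, y left across it, z up. At rest 22 mm from the tube's centre line, 6 mm proud; flush takes 4 N. Sliding the tube then pushes it under the wall. It sits in the fixed inner tube and does not travel with the outer tube.
- green_button_r_tip (a point): The same on the tube's right, directly across from it; tip to tip is 44 mm at rest, the midpoint is the tube's centre. Both are pressed at once by squeezing level across the tube. The grey clamp's face is 115 mm behind the buttons (away from the foot), its knob 98 mm up; the jig's board below is 84 mm wide, 14 mm thick.
- white_leg (a joint): Outer tube of the otherwise identical leg with a white foot, on its own jig, m: 0 at the start. To be left as it is.

How it is judged:
At the end, for the whole second after the job is handed in: The green-footed leg is one hole longer (slide between 26 and 34 mm, at rest) with both red buttons sprung out through the holes (tip to tip more than 41.5 mm), and the white-footed leg is still at its starting length (within 4 mm) (value of joint green_leg between 0.026 and 0.034 m and value of joint white_leg between -0.004 and 0.004 m and distance between green_button_l_tip and green_button_r_tip above 0.0415 m and velocity of joint green_leg between -0.01 and 0.01 m/s); the robot touches nothing.
It fails at once if the white-footed leg's tube is slid more than 8 mm from its hole (value of joint white_leg above 0.008 m or value of joint white_leg below -0.008 m).
It also fails if it takes over 35 s, if anything falls off the work surface, if the arm or the gripper's body presses on something with over 40 N, if the wrist force passes 120 N, or if a joint passes its speed limit or range.

## Robot

A 6-joint arm with a two-finger parallel gripper is mounted at the origin on the work surface. World frame = base frame: x ahead of the robot, y to its left, z up, the work surface at z = 0. Lengths are in m, angles in rad, forces in N, time in s.
With the tool pointing down it reaches from about 0.3 to 0.775 m from the base axis. Payload 14.6 kg.
Tool frame: the origin (TCP) lies on the centre line of the jaws, within the pads' length; the fingertips stand 25 mm ahead of it and the grasp point (between the pads) lies 6 mm ahead of it (ctrl.tip_reach is the distance from the TCP to the fingertips, in m); z points along the fingers, y is the line along which they close (so a half turn about z gives the same grasp; the last joint's range is limited). The gripper opens to 94 mm and grips with 3 to 60 N. Pads are 16 mm wide; open, the fingers measure 119 mm over their backs; the gripper's body (75 mm by 177 mm) begins 78 mm behind the grasp point.
Start: joints at [-1.394, 0.3, 1.521, -0, 1.321, -0.067], TCP at [0.133, -0.534, 0.23] pointing down, gripper open.
Joint ranges: [-3.03, 3.03], [-0.79, 2.21], [0.23, 2.52], [-1.04, 4.18], [0, 3.07], [-2.55, 2.55]. Speed limits (rad/s): [2.22, 2.22, 2.57, 3.14, 3.14, 3.14].

## Interface

Orientations are given as [roll, pitch, yaw] about the fixed x, y, z axes, in that order (R = Rz(yaw) Ry(pitch) Rx(roll)).
In Python, from station import ctrl gives the robot as it stands. The module is installed in compiled form; this text tells all that it offers.
- The arm moves only by the tool apply_moves, never from a script. Its argument "deltas" is a list of rows, each a list of 7 numbers: the closure in counts, from 0 (fully open) to 255 (shut), then the shift along the world's x, y, z in cm, then the turn, a rotation vector about the world's x, y, z in rad. In form: [[jaw, tx, ty, tz, ax, ay, az], ...]. A call has 1 to 10 rows; each row shifts and turns the commanded pose from where the row before left it; what a row does not reach is not made up. A row lasts 1/10 s, in which the tool goes at most 50 mm and 8.59 degrees, less where a joint would pass 70% of its speed; a pose out of reach is approached as far as the arm can. A call with a gripper value outside its range is refused whole. The fingers move at their own pace and stop on an object; "grip_force" is the grip in N (left out, the last holds). Time passes only in rows, so rows that do not move let the fingers close. It gives the time, the measured TCP pose, the force, the opening and the grip force at its end, in the units of the state.
- ctrl.get_obs(): the state, without advancing time (a new reading comes with each control period).
- ctrl.camera(name): name is "scene" or "top" or "wrist"; returns a dict with "img" (400x640x3 uint8, red, green, blue), "K" (3x3 intrinsics, pixels), "pose" (4x4, takes a point from camera to world coordinates); the wrist camera has in their place "hand_eye" (4x4, takes a point from camera to tool coordinates, whose origin is the TCP and whose axes are the flange's). Camera axes: x right, y up, looking along -z (the intrinsics and any distortion apply to the point x, -y, -z); pixel columns grow to the right and rows downward; lengths in m; the calibration is good to about 2 mm. The wrist camera is an equidistant fisheye: a pixel r from the principal point sees the ray r / f radians off the axis. A picture is of the moment at which its call begins: read the wrist's pose just before it. There is no depth.
- ctrl.hand_in(): hands the job in; it is judged then, once.
The state is a dict: "time_s": time; "qpos": joint angles; "joint_vel": joint speeds; "tau": joint torques, N m; "ee_pos": TCP position; "eef_rot": TCP orientation; "force": force on the tool from outside, world axes, zero at the start; "moment": the same for the moment, N m; "grip_width": finger opening in m; "grip_force": force on a finger pad.
Only numpy, scipy, OpenCV 4.12 (cv2) and the standard library are available. Lean on these libraries where they do the work, as an engineer would, in place of code of your own. Each camera call takes 0.05 s, during which the arm holds its last target. There are 200 camera calls.

## Working session

There is one attempt and no reset: what is moved stays moved. The work goes in short steps, Python scripts to look and compute and a tool call to move; the robot and the scene stay as the last step left them, time stands still between calls to the robot, and variables do not carry over. Pictures are saved under pics/ and viewed, at most 10 in all, crops included, and the job is handed in when it is done.

Besides the shell and the picture viewer there is one more tool, called after "Emit:" in YAML: its name, and indented under it one key for each argument. apply_moves: Moves the arm, as the interface text tells. Its arguments: {"type":"object","properties":{"deltas":{"type":"array"},"grip_force":{"type":"number"}},"required":["deltas"]}

```bash
mkdir -p pics
python3 - <<'E'
from station import ctrl
import cv2,numpy as np,pickle
o=ctrl.get_obs();print(o['ee_pos'],o['eef_rot'],o['force'],o['grip_width'])
d={}
for n in("scene","top"):
    c=ctrl.camera(n);d[n]=c;cv2.imwrite(f'pics/{n}0.png',c['img'][:,:,::-1])
    print(n,c['K'].tolist(),np.round(c['pose'],3).tolist())
    print([k for k in c])
pickle.dump(d,open('d0.pkl','wb'))
E
```

```text
[ 0.13270746 -0.53349378  0.22988699] [-3.14042712e+00 -6.46078521e-05  2.43772239e-01] [-0.10888388 -0.06437007  0.50941955] 0.09429395655627261
scene [[494.06630790451857, 0.0, 323.4394521226887], [0.0, 494.06630790451857, 199.00778365569943], [0.0, 0.0, 1.0]] [[-0.859, -0.405, 0.313, 0.869], [0.511, -0.674, 0.533, 0.514], [-0.005, 0.618, 0.786, 0.869], [0.0, 0.0, 0.0, 1.0]]
['img', 'K', 'pose']
top [[499.4725592149592, 0.0, 309.00548972448144], [0.0, 499.4725592149592, 207.87928586849512], [0.0, 0.0, 1.0]] [[0.02, 0.992, -0.123, 0.462], [-0.999, 0.015, -0.036, -0.026], [-0.034, 0.124, 0.992, 0.897], [0.0, 0.0, 0.0, 1.0]]
['img', 'K', 'pose']
```

View pics/scene0.png

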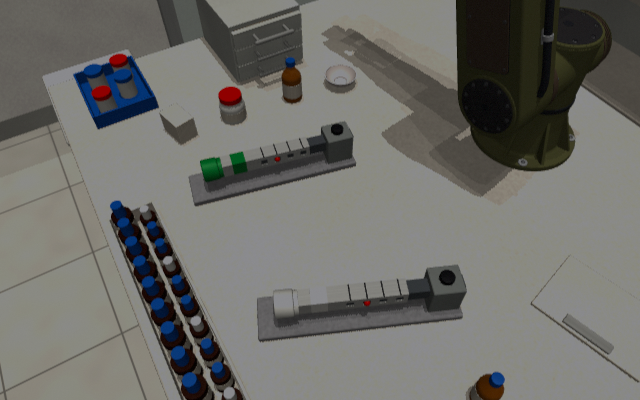

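View pics/top0.png

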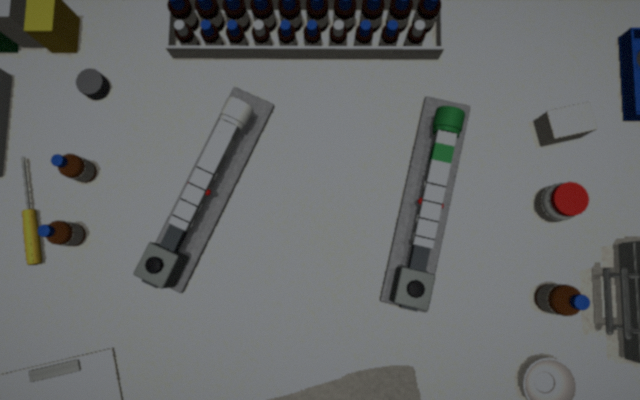

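The scene view shows the green-footed leg at upper left, with its left button at (277,158) and green foot at (210,168). The top view shows that leg on the right, with its buttons at about (419,201) and (442,204), foot at (448,118) and clamp knob at (415,289).

```bash
cat > h.py <<'E'
import numpy as np,cv2
def ray(c,u,v):
    K=c['K'];d=np.array([(u-K[0,2])/K[0,0],-(v-K[1,2])/K[1,1],-1.]);P=np.asarray(c['pose']);return P[:3,3],P[:3,:3]@d
def onz(c,u,v,z):
    o,d=ray(c,u,v);return o+d*(z-o[2])/d[2]
def tri(c1,p1,c2,p2):
    o1,d1=ray(c1,*p1);o2,d2=ray(c2,*p2)
    t=np.linalg.lstsq(np.c_[d1,-d2],o2-o1,rcond=None)[0];a=o1+d1*t[0];b=o2+d2*t[1];return (a+b)/2,np.linalg.norm(a-b)
def blobs(img,lo,hi,box,amin=4):
    h=cv2.cvtColor(img,cv2.COLOR_RGB2HSV)
    m=cv2.inRange(h,np.array(lo),np.array(hi))
    if lo[0]==0:m|=cv2.inRange(h,np.array([172,lo[1],lo[2]]),np.array([180,255,255]))
    x0,y0,x1,y1=box;k=np.zeros_like(m);k[y0:y1,x0:x1]=m[y0:y1,x0:x1]
    n,_,s,c=cv2.connectedComponentsWithStats(k)
    return [(c[i].round(2).tolist(),int(s[i,4]),s[i,:4].tolist()) for i in range(1,n) if s[i,4]>=amin]
E
python3 - <<'E'
import pickle;from h import *
d=pickle.load(open('d0.pkl','rb'));T,S=d['top'],d['scene']
rt=blobs(T['img'],[0,110,60],[8,255,255],(400,180,460,230));rs=blobs(S['img'],[0,110,60],[8,255,255],(250,140,300,175))
gt=blobs(T['img'],[45,110,40],[80,255,255],(400,90,480,180));gs=blobs(S['img'],[45,110,40],[80,255,255],(180,130,260,200))
print(rt,rs,gt,gs,sep='\n')
for r in rt:
    print(onz(T,*r[0],.06),[tri(T,r[0],S,q[0]) for q in rs])
for g in gt: print('g',onz(T,*g[0],.076),[tri(T,g[0],S,q[0]) for q in gs])
print('knob',onz(T,415,289,.098),tri(T,(415,289),S,(337,130)))
E
```

```text
[([419.71, 200.29], 21, [418, 197, 4, 7])]
[([277.0, 158.83], 23, [275, 157, 5, 5])]
[([448.82, 118.86], 629, [434, 107, 30, 27]), ([442.08, 152.21], 308, [431, 143, 23, 19])]
[([238.19, 162.29], 259, [230, 152, 18, 22]), ([211.36, 167.84], 386, [200, 158, 24, 22])]
[ 0.58156892 -0.18167884  0.06      ] [(array([ 0.58048581, -0.18041585,  0.06571029]), np.float64(0.000649836799432961))]
g [ 0.71800524 -0.22827155  0.076     ] [(array([ 0.68577154, -0.20132348,  0.10876438]), np.float64(0.05388542091976702)), (array([ 0.7177019 , -0.22811794,  0.07023628]), np.float64(0.0048813860873304004))]
g [ 0.66066587 -0.21630611  0.076     ] [(array([ 0.66044567, -0.21656254,  0.0666971 ]), np.float64(0.005919945847930807)), (array([ 0.69156176, -0.2394782 ,  0.03521452]), np.float64(0.04767112032200798))]
knob [ 0.43544161 -0.16620169  0.098     ] (array([ 0.43448804, -0.16660366,  0.09231963]), np.float64(0.0019332709031461206))
```

Emit:
apply_moves:
  deltas:
    - [0,3.5,2.6,0,0,0,0]
    - [0,3.7,2.8,0,0,0,-0.04]
    - [0,3.7,2.8,0,0,0,-0.04]
    - [0,3.7,2.8,0,0,0,-0.04]
    - [0,3.7,2.8,0,0,0,-0.04]
    - [0,3.7,2.8,0,0,0,-0.05]
    - [0,3.7,2.8,0,0,0,-0.05]
    - [0,3.7,2.8,0,0,0,-0.05]
    - [0,3.7,2.8,0,0,0,-0.05]
    - [0,3.7,2.8,-1,0,0,-0.05]
  grip_force: 30

```text
time_s: 1.1
ee_pos: [0.5024, -0.2544, 0.2212]
eef_rot: [3.141, -0.002, -0.168]
force: [0.2, -1.2, -0.3]
grip_width: 0.0939
grip_force: 0.0
```

Emit:
apply_moves:
  deltas:
    - [0,3.7,2.8,-1,0,0,-0.05]
    - [0,3.7,2.8,-1,0,0,0]
    - [0,0,0,0,0,0,0]
    - [0,0,0,0,0,0,0]

```text
time_s: 1.5
ee_pos: [0.5748, -0.1991, 0.1995]
eef_rot: [-3.141, 0.002, -0.215]
force: [-0.3, -1.0, 0.2]
grip_width: 0.0937
grip_force: 0.0
```

Run:
```python
from station import ctrl
import cv2,numpy as np,pickle
o=ctrl.get_obs();c=ctrl.camera('wrist');print(o['time_s'],o['ee_pos'],o['eef_rot'],c['K'],np.round(c['hand_eye'],3),list(c))
pickle.dump((o,c),open('w1.pkl','wb'));cv2.imwrite('pics/w1.png',c['img'][:,:,::-1])
t=ctrl.camera('top');pickle.dump(t,open('t1.pkl','wb'))
```

```text
1.5 [ 0.57480843 -0.19909303  0.19952059] [-3.14146881e+00  1.71517917e-03 -2.14518377e-01] [[309.70691629   0.         318.50421681]
 [  0.         309.70691629 200.26894065]
 [  0.           0.           1.        ]] [[-0.001  0.968  0.251  0.073]
 [ 1.     0.001  0.001  0.   ]
 [ 0.     0.251 -0.968 -0.154]
 [ 0.     0.     0.     1.   ]] ['img', 'K', 'hand_eye']
```

View pics/w1.png

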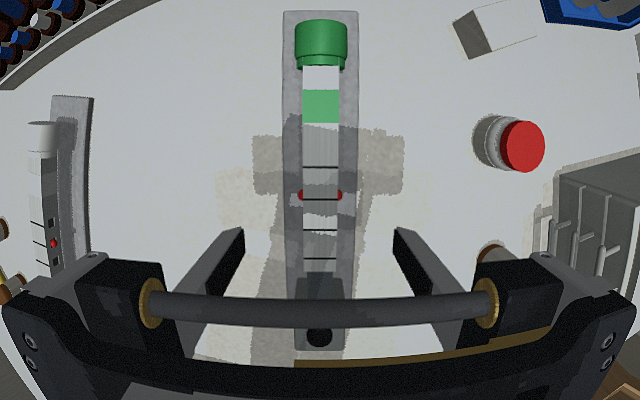

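The wrist view shows both red buttons at (301,195) and (339,195), with the tube running straight up the image to the foot at (321,40).

Run:
```python
import pickle;from h import *
from scipy.spatial.transform import Rotation as R
o,c=pickle.load(open('w1.pkl','rb'));T=pickle.load(open('d0.pkl','rb'))
K=c['K'];W=np.eye(4);W[:3,:3]=R.from_euler('xyz',o['eef_rot']).as_matrix();W[:3,3]=o['ee_pos'];P=W@np.asarray(c['hand_eye'])
def wr(u,v):
    p=cv2.fisheye.undistortPoints(np.array([[[u,v]]],float),K,np.zeros(4))[0,0]
    return P[:3,3],P[:3,:3]@np.array([p[0],-p[1],-1])
def wz(u,v,z):
    a,d=wr(u,v);return a+d*(z-a[2])/d[2]
b=blobs(c['img'],[0,110,50],[8,255,255],(285,180,355,210));print(b)
g=blobs(c['img'],[45,90,40],[85,255,255],(280,0,360,130),50);print(g)
B=[wz(*x[0],.06) for x in b];G=[wz(*x[0],.07) for x in g]
print(B,G);m=(B[0]+B[1])/2;print('mid',m, 'sep',np.linalg.norm(B[0]-B[1]))
for x in G: print('yaw',np.arctan2(x[1]-m[1],x[0]-m[0]))
e=B[0]-B[1];print('perp yaw',np.arctan2(-e[0],e[1]),'local',W[:3,:3].T@(m-W[:3,3]))
# height: left button wrist x top/scene
for n,p in(('top',(419.71,200.29)),('scene',(277,158.83))):
    o1,d1=ray(T[n],*p);o2,d2=wr(*b[0][0]);t=np.linalg.lstsq(np.c_[d1,-d2],o2-o1,rcond=None)[0];print(n,o1+d1*t[0],o2+d2*t[1])
```

```text
[([300.33, 194.5], 42, [298, 190, 5, 10]), ([339.17, 194.72], 36, [337, 190, 5, 10])]
[([320.55, 42.72], 2289, [295, 19, 52, 52]), ([320.39, 106.04], 1193, [302, 90, 37, 33])]
[array([ 0.58080654, -0.18226001,  0.06      ]), array([ 0.57248985, -0.21927199,  0.06      ])] [array([ 0.71755635, -0.23224123,  0.07      ]), array([ 0.6594149, -0.2193688,  0.07     ])]
mid [ 0.5766482 -0.200766   0.06     ] sep 0.03793487402663899
yaw -0.2197663107493724
yaw -0.22108773758039016
perp yaw -0.22103154831216643 local [0.00239303 0.00126026 0.13951653]
top [ 0.58150384 -0.18159447  0.06045412] [ 0.58091902 -0.18231604  0.06050437]
scene [ 0.57937619 -0.18228088  0.0632616 ] [ 0.58142491 -0.18256807  0.06277281]
```

Emit:
apply_moves:
  deltas:
    - [0,0.18,-0.17,-3,0,0,-0.006]
    - [0,0,0,-4,0,0,0]
    - [0,0,0,-3.3,0,0,0]
    - [0,0,0,-2,0,0,0]
    - [0,0,0,-1,0,0,0]
    - [0,0,0,0,0,0,0]
    - [0,0,0,0,0,0,0]

```text
time_s: 2.3
ee_pos: [0.5769, -0.2021, 0.0689]
eef_rot: [3.141, -0.002, -0.223]
force: [0.2, -0.5, 1.7]
grip_width: 0.094
grip_force: 0.0
```

Run:
```python
from station import ctrl
import cv2,numpy as np
o=ctrl.get_obs();print(o['ee_pos'],o['eef_rot'],o['force'])
c=ctrl.camera('wrist')['img'];s=ctrl.camera('scene')['img'][110:210,180:370]
cv2.imwrite('pics/w2.png',np.hstack([c[100:400,170:470],cv2.resize(s,(480,300))])[:,:,::-1])
```

```text
[ 0.57688753 -0.20207273  0.06885346] [ 3.14127778e+00 -1.79630186e-03 -2.22826302e-01] [ 0.17124881 -0.50359517  1.6890232 ]
```

View pics/w2.png

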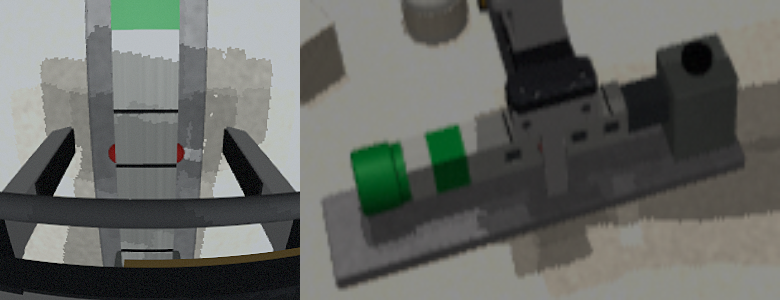

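The close wrist view shows the buttons at about (114,153) and (180,153) in the crop, between the open fingers; the scene crop shows the finger directly in front of the left button. I'll check the alignment numerically.

Run:
```python
from station import ctrl
from h import *
from scipy.spatial.transform import Rotation as R
o=ctrl.get_obs();c=ctrl.camera('wrist');K=c['K'];W=np.eye(4);W[:3,:3]=R.from_euler('xyz',o['eef_rot']).as_matrix();W[:3,3]=o['ee_pos'];P=W@np.asarray(c['hand_eye'])
b=blobs(c['img'],[0,110,40],[8,255,255],(265,235,365,270));print(b,o['ee_pos'])
for x in b:
    p=cv2.fisheye.undistortPoints(np.array([[x[0]]],float),K,np.zeros(4))[0,0];d=P[:3,:3]@np.array([p[0],-p[1],-1]);a=P[:3,3]
    q=a+d*(.061-a[2])/d[2];print(q,'local',W[:3,:3].T@(q-W[:3,3]))
```

```text
[([350.0, 252.95], 105, [347, 243, 8, 20]), ([282.53, 253.07], 95, [279, 244, 7, 19])] [ 0.5770801  -0.20189967  0.06902138]
[ 0.5726563  -0.21952179  0.061     ] local [-0.00044441  0.01816065  0.00802774]
[ 0.58113597 -0.18169729  0.061     ] local [-0.00052114 -0.02060262  0.00801183]
```

Emit:
apply_moves:
  deltas:
    - [0,0,0.11,-0.25,0,0,0]
    - [255,0,0,0,0,0,0]
    - [255,0,0,0,0,0,0]
    - [255,0,0,0,0,0,0]
    - [255,0,0,0,0,0,0]
    - [255,0,0,0,0,0,0]
    - [255,0,0,0,0,0,0]
    - [255,0,0,0,0,0,0]
    - [255,0,0,0,0,0,0]
  grip_force: 40

```text
time_s: 3.35
ee_pos: [0.5765, -0.2003, 0.0649]
eef_rot: [-3.142, 0.0, -0.222]
force: [0.3, 0.1, -1.4]
grip_width: 0.0334
grip_force: 3.7
```

Still closing (33.4 mm); wait a bit more.

Emit:
apply_moves:
  deltas:
    - [255,0,0,0,0,0,0]
    - [255,0,0,0,0,0,0]
    - [255,0,0,0,0,0,0]

```text
time_s: 3.65
ee_pos: [0.5765, -0.2005, 0.0649]
eef_rot: [3.141, -0.0, -0.222]
force: [-0.6, -4.0, 0.1]
grip_width: 0.0321
grip_force: 40.0
```

Emit:
apply_moves:
  deltas:
    - [255,0.2,-0.044,0,0,0,0]
    - [255,0.2,-0.044,0,0,0,0]
    - [255,0.2,-0.044,0,0,0,0]
    - [255,0.2,-0.044,0,0,0,0]
    - [255,0.2,-0.044,0,0,0,0]
    - [255,0.2,-0.044,0,0,0,0]
    - [255,0.2,-0.044,0,0,0,0]

```text
time_s: 4.35
ee_pos: [0.5904, -0.2036, 0.065]
eef_rot: [3.141, 0.001, -0.222]
force: [-3.8, -3.7, 1.3]
grip_width: 0.0319
grip_force: 40.0
```

Emit:
apply_moves:
  deltas:
    - [255,0.2,-0.044,0,0,0,0]
    - [255,0.2,-0.044,0,0,0,0]
    - [255,0.2,-0.044,0,0,0,0]
    - [255,0.2,-0.044,0,0,0,0]
    - [255,0.2,-0.044,0,0,0,0]
    - [255,0.2,-0.044,0,0,0,0]
    - [255,0.2,-0.044,0,0,0,0]
    - [255,0.1,-0.022,0,0,0,0]
    - [255,0,0,0,0,0,0]

```text
time_s: 5.25
ee_pos: [0.6057, -0.207, 0.065]
eef_rot: [3.141, -0.0, -0.222]
force: [0.4, -4.7, -0.2]
grip_width: 0.0317
grip_force: 40.0
```

Run:
```python
from station import ctrl
import cv2,numpy as np
o=ctrl.get_obs();print(o['ee_pos'],o['force'])
c=ctrl.camera('wrist')['img'];s=ctrl.camera('scene')['img'][110:210,180:370]
cv2.imwrite('pics/w3.png',np.hstack([c[100:400,170:470],cv2.resize(s,(480,300))])[:,:,::-1])
```

```text
[ 0.60571868 -0.20701378  0.06496483] [ 0.38446191 -4.74334411 -0.23979242]
```

View pics/w3.png

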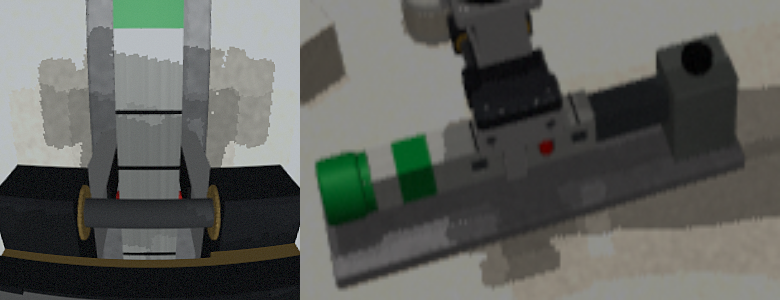

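Moved 29.9 mm. The scene crop shows the left button bright red and out at (546,147), behind the finger. I'll tug slightly to confirm the lock.

Emit:
apply_moves:
  deltas:
    - [255,0.15,-0.033,0,0,0,0]
    - [255,0.1,-0.022,0,0,0,0]
    - [255,0,0,0,0,0,0]

```text
time_s: 5.65
ee_pos: [0.6075, -0.2074, 0.0649]
eef_rot: [3.141, 0.002, -0.222]
force: [-8.5, -3.7, 3.4]
grip_width: 0.0317
grip_force: 40.0
```

Emit:
apply_moves:
  deltas:
    - [255,-0.15,0.033,0,0,0,0]
    - [0,0,0,0,0,0,0]
    - [0,0,0,0,0,0,0]
    - [0,0,0,0,0,0,0]
    - [0,0,0,0,0,0,0]
    - [0,0,0,0,0,0,0]
    - [0,0,0,0,0,0,0]
    - [0,0,0,2,0,0,0]
    - [0,0,0,3,0,0,0]
    - [0,0,0,4,0,0,0]

```text
time_s: 6.65
ee_pos: [0.6059, -0.2066, 0.1545]
eef_rot: [-3.141, 0.003, -0.222]
force: [0.1, -0.5, -0.1]
grip_width: 0.0939
grip_force: 0.0
```

Emit:
apply_moves:
  deltas:
    - [0,-1,0,4,0,0,0]
    - [0,-2,0,3,0,0,0]
    - [0,-2,0,0,0,0,0]
    - [0,0,0,0,0,0,0]
    - [0,0,0,0,0,0,0]

```text
time_s: 7.15
ee_pos: [0.5566, -0.207, 0.2249]
eef_rot: [-3.142, -0.0, -0.222]
force: [0.4, -0.1, -0.5]
grip_width: 0.0938
grip_force: 0.0
```

Run:
```python
from station import ctrl
from h import *
from scipy.spatial.transform import Rotation as R
o=ctrl.get_obs();c=ctrl.camera('wrist');K=c['K'];W=np.eye(4);W[:3,:3]=R.from_euler('xyz',o['eef_rot']).as_matrix();W[:3,3]=o['ee_pos'];P=W@np.asarray(c['hand_eye'])
print(o['time_s'],o['grip_width'])
def f(x,z):
    p=cv2.fisheye.undistortPoints(np.array([[x[0]]],float),K,np.zeros(4))[0,0];d=P[:3,:3]@np.array([p[0],-p[1],-1]);a=P[:3,3]
    return a+d*(z-a[2])/d[2]
for x in blobs(c['img'],[0,110,40],[8,255,255],(270,150,370,260)): print('red',x,f(x,.06))
for x in blobs(c['img'],[45,90,40],[85,255,255],(270,0,370,150),50): print('green',x,f(x,.07))
s=ctrl.camera('scene')['img'][110:210,180:370]
cv2.imwrite('pics/w4.png',np.hstack([c['img'][0:300,170:470],cv2.resize(s,(480,300))])[:,:,::-1])
```

```text
7.15 0.09376667272693391
red ([326.47, 174.28], 43, [324, 169, 6, 11]) [ 0.5724712  -0.21910089  0.06      ]
red ([289.84, 174.39], 31, [288, 170, 4, 10]) [ 0.58091792 -0.18169873  0.06      ]
green ([307.7, 12.36], 1179, [284, 0, 48, 33]) [ 0.74121337 -0.23781678  0.07      ]
green ([307.2, 60.5], 937, [291, 46, 34, 29]) [ 0.69054699 -0.22598057  0.07      ]
```

View pics/w4.png

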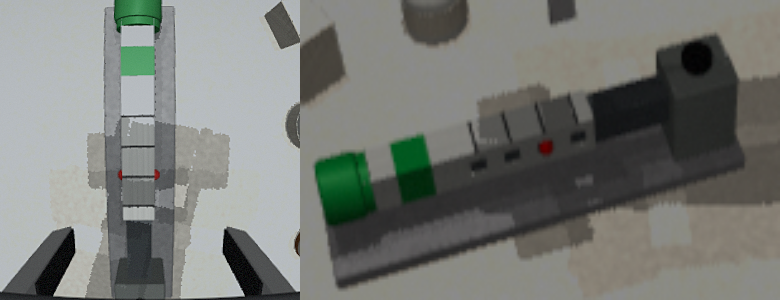

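Both buttons are out, at (120,174) and (156,174) in the crop, one hole over. The green band has moved about 31 mm, and the arm is clear.

```bash
python3 -c "
from station import ctrl
print(ctrl.hand_in())"
```

```text
the job is handed in; nothing more can be done
None
```

The green-footed leg is one hole longer: it measured about 31 mm out, with both buttons sprung through the next holes. The white-footed leg was not touched, and the job was handed in at about 7 s with no verdict returned.

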